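# Nest a draw series and hold the conditioning box open for loading

### The arm

A 7-joint arm with a two-finger parallel gripper is mounted at the origin on a cart in front of the work surface, level with it; the furniture and walls round the work are solid. World frame = base frame: x ahead of the robot, y to its left, z up, the work surface at z = 0. Lengths are in m, angles in rad, forces in N, time in s.
With the tool pointing down it reaches from about 0.425 to 0.95 m from the base axis. Payload 4.7 kg.
Tool frame: the origin (TCP) lies midway between the tips of the shut fingers; the grasp point (between the pads) lies 19 mm behind it; z points along the fingers, y is the line along which they close (so a half turn about z gives the same grasp; the last joint's range is limited). The gripper opens to 85 mm and grips with 20 to 120 N. Pads are 22 mm wide; open, the fingers measure 114 mm over their backs; the gripper's body (76 mm by 85 mm) begins 54 mm behind the grasp point. The pads swing forward as they close: fully open they stand 13 mm farther back than shut.
Start: joints at [-1.182, 0.469, -0.049, 1.532, 0.024, 1.141, -0.082], TCP at [0.274, 0.617, 0.231] pointing down, gripper open.
Joint ranges: [-2.59, 2.59], [-0.33, 1.99], [-1.39, 1.29], [0.1, 2.45], [-1.04, 4.18], [0.21, 1.99], [-2.66, 2.66]. Speed limits (rad/s): [2.57, 2.57, 3.14, 3.14, 3.14, 3.14, 3.14].

### API

Orientations are given as a 3x3 rotation matrix whose columns are the frame's x, y, z axes.
In Python, from rig import ctrl, cams gives the robot as it stands.
- The arm moves only by the shell command python3 -m inch 'ROWS' [OPENING]. ROWS is text: rows parted by semicolons, each of 4 numbers parted by spaces: the shift along the tool's x, y, z in units of 50 mm (1.0 is 50 mm), then the turn about the tool's z in rad. A call has 1 to 8 rows; each row shifts and turns the commanded pose from where the row before left it, along the tool's axes as they then stand; what a row does not reach is not made up. A row lasts 1/10 s, in which the tool goes at most 50 mm and 8.59 degrees, less where a joint would pass 70% of its speed; a pose out of reach is approached as far as the arm can. A call is refused whole if a number of a shift passes 1 or a number of a turn 0.15, either way. A call with a gripper value outside its range is refused whole. OPENING is the finger opening in mm, from 0 to 85.4, set as the call begins (- or left out, the last holds). The fingers move at their own pace and stop on an object; the grip force is fixed at half the most. Time passes only in rows, so rows that do not move let the fingers close. It gives the time, the measured TCP pose, the force, the opening and the grip force at its end, in the units of the state.
- ctrl.sense(): the state, without advancing time (a new reading comes with each control period).
- cams.read_camera(name): name is "scene" or "top" or "wrist"; returns the picture (480x640x3 uint8, red, green, blue); there is no depth.
- cams.calibration(name): a dict with "mtx" (3x3 intrinsics, pixels), "rvec" (rotation vector, rad) and "tvec" (3), from world to camera coordinates, as OpenCV has them. Camera axes: x right, y down, z forward; pixel columns grow to the right and rows downward; lengths in m; the calibration is good to about 2 mm. A picture is of the moment at which its call begins: read the wrist's pose just before it. calibration takes no time and is no camera call; for the wrist camera it gives the pose at the moment of the call.
- ctrl.hand_in(): hands the job in; it is judged then, once.
The state is a dict: "time_s": time; "joints": joint angles; "joint_vel": joint speeds; "effort": joint torques, N m; "tool_pos": TCP position; "eef_rot": TCP orientation; "wrist_force": force on the tool from outside, world axes, zero at the start; "ft_torque": the same for the moment, N m; "grip_width": finger opening in m; "grip_force": force on a finger pad.
Only numpy, scipy, OpenCV 4.12 (cv2) and the standard library are available. Lean on these libraries where they do the work, as an engineer would, in place of code of your own. Each camera call takes 0.05 s, during which the arm holds its last target. There are 200 camera calls.

### The job

These three deep-drawn steel cups go into the temperature-conditioning box as one nest: leave the widest cup standing where it is, set the middle one inside it and the narrowest inside that, all upright and right down on the bottom. Then raise the box's self-closing lid, the one with the T-handle, to 60 degrees and finish still holding it there, gripper on the lid and nothing propping it, so that I can load the nest with both hands; leave the room thermometer, the ring gauge and the flange where they are.

Things in the scene. Friction and masses are not known exactly. Their poses are not given: they have to be found in the camera images.
- cup_first: widest cup of the draw series: plain steel, open at the top, round, outside diameter 64 mm, height 26 mm, wall and bottom 2.5 mm (inside diameter 59 mm), 0.11 kg give or take. Origin: centre of its underside; z is up along its axis. Stands upright on the table (z = 0). The three cups are told apart by width and height only; which one stands where changes from start to start.
- cup_second: middle cup: plain steel, open at the top, outside diameter 48 mm, height 43 mm, wall and bottom 2.5 mm (inside diameter 43 mm), about 0.10 kg. Origin: centre of its underside; z up its axis. Its foot edge is rounded by 5 mm. Seated in the widest cup its origin is 2.5 mm above that cup's origin and its rim stands 19.5 mm above that cup's rim; there is 5.5 mm of play all round.
- cup_third: narrowest and tallest cup: plain steel, open at the top, outside diameter 35 mm, height 66 mm, wall and bottom 2.5 mm, about 0.09 kg. Origin: centre of its underside; z up its axis. Its foot edge is rounded by 5 mm. Seated in the middle cup its origin is 2.5 mm above that cup's origin and its rim stands 25.5 mm above that cup's rim; there is 4 mm of play all round.
- conditioning_box: insulated grey box, fixed: 150 mm deep (x), 170 mm wide (y), rim 98 mm high; a finned cooler with a black fan sticks out 42 mm more from its right (-y) end. Origin: centre of its underside (table height); x points from the handle side to the hinge, y along the hinge, z up. The lid covers it, 154 x 174 mm, its top 123 mm above the table when shut.
- lid_hinge (a point): middle of the lid's hinge axis, along the back of the box: 81 mm behind (+x of) the box's origin and 100 mm above the table. Axes as the box's: y lies along the hinge. It does not move when the lid does.
- lid_handle (a point): centre of the black cross grip of the lid's T-handle: round bar 17 mm thick, 46 mm long along y (parallel to the hinge), ends free, carried 34 mm in front of the lid's edge on one central stem 12 mm thick. Turns with the lid about the hinge: shut, it lies 192 mm in front of (-x) and 10.5 mm above the hinge axis, 110.5 mm above the table. Axes turn with the lid; shut, they are the box's.
- lid (a joint): opening angle of the lid in radians: 0 shut (the start), grows as the front edge goes up and back; 60 degrees is 1.047; stop at 1.4. Spring hinges and its weight pull it shut from every angle: lifting at the T-handle takes about 4 to 5 N all the way, and it falls shut if let go. The T-handle's bar can turn between the fingers that pinch its ends.
- thermo_hygrometer: bystander: small white upright room thermometer, 50 x 62 x 70 mm, stands on the perforated fixture plate (top 50 mm above the table) behind the cups. Origin: centre of its underside.
- ring_gauge: bystander: steel ring, 52 mm in diameter, 18 mm high with a small bore, lying flat on the table. Origin: centre of its underside.
- flange_sample: bystander: turned steel flange, 66 mm in diameter with a raised hub, 31 mm high in all, on the fixture plate (top 50 mm above the table) behind the box. Origin: centre of its underside.

How it is judged:
By the outcome, as a careful person would: the job done as asked, in the order asked, and still so for the second after the job is handed in, while the arm keeps its last pose, push and grip.
It also fails if it takes over 70 s, if anything falls off the work surface, if the arm or the gripper's body presses on something with over 40 N, if the wrist force passes 120 N, or if a joint passes its speed limit or range.

## Working session

There is one attempt and no reset: what is moved stays moved. The work goes in short steps, Python scripts to look and compute and a shell command to move; the robot and the scene stay as the last step left them, time stands still between calls to the robot, and variables do not carry over. Pictures are saved under pics/ and viewed, at most 10 in all, crops included, and the job is handed in when it is done.

```bash
ls; mkdir -p pics
python3 - <<'E'
from rig import ctrl,cams
import cv2,numpy as np
s=ctrl.sense(); print(s['time_s'],s['tool_pos'],np.round(s['eef_rot'],3).tolist(),s['grip_width'])
for n in("scene","top"):
    c=cams.calibration(n); print(n,{k:np.round(v,4).tolist() for k,v in c.items()})
    cv2.imwrite(f"pics/{n}0.png",cams.read_camera(n)[:,:,::-1])
E
```

```text
pics
0.0 [0.27363565 0.61641417 0.23024214] [[-0.914, 0.406, -0.001], [0.406, 0.914, -0.002], [-0.0, -0.002, -1.0]] 0.0853573803387269
scene {'mtx': [[453.3794, 0.0, 315.3715], [0.0, 453.3794, 237.2162], [0.0, 0.0, 1.0]], 'rvec': [1.9759, 0.3145, -0.2034], 'tvec': [-0.4819, -0.0525, 1.2019]}
top {'mtx': [[462.7264, 0.0, 315.1882], [0.0, 462.7264, 238.9768], [0.0, 0.0, 1.0]], 'rvec': [2.1921, -2.0024, 0.2194], 'tvec': [-0.2118, 0.5584, 0.9415]}
```

View pics/top0.png

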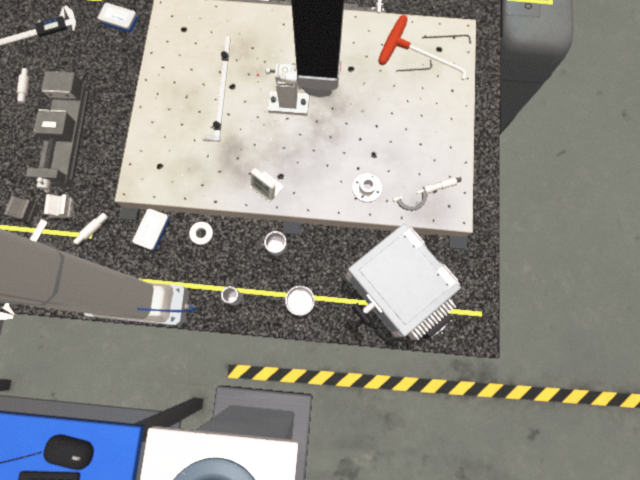

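View pics/scene0.png

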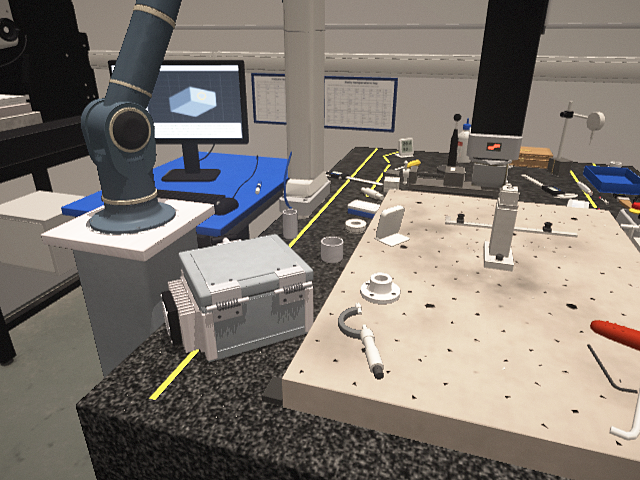

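The top view shows the narrow cup at about (230,296), the middle cup at (275,242), the wide cup at (300,300), and the lid handle at about (370,307). The box is turned roughly 45° in the image.

```bash
cat > h.py <<'E'
import numpy as np,cv2
from rig import ctrl,cams
def ray(c,uv,z):
    "pixel -> world point on plane z"
    R=cv2.Rodrigues(np.array(c['rvec'],float))[0]; t=np.array(c['tvec'],float).ravel()
    C=-R.T@t; d=R.T@np.linalg.inv(np.array(c['mtx']))@np.array([uv[0],uv[1],1.])
    return C+d*(z-C[2])/d[2]
def proj(c,P): return cv2.projectPoints(np.array(P,float).reshape(-1,3),np.array(c['rvec'],float),np.array(c['tvec'],float),np.array(c['mtx']),None)[0][:,0]
def tool(dw):
    "world shift (m) -> tool units of 50mm"
    return np.round(np.array(ctrl.sense()['eef_rot']).T@np.array(dw)/0.05,3)
E
python3 - <<'E'
from h import *
im=cv2.imread('pics/top0.png'); c=cams.calibration('top')
R=cv2.Rodrigues(np.array(c['rvec'],float))[0]; print('C',-R.T@np.array(c['tvec']).ravel(), R.round(3).tolist())
hsv=cv2.cvtColor(im,cv2.COLOR_BGR2HSV)
m=((hsv[...,2]>95)&(hsv[...,1]<70)).astype('uint8')*255
m=cv2.morphologyEx(m,cv2.MORPH_OPEN,np.ones((3,3)))
for n,p,h in(('third',(230,296),.066),('second',(275,242),.043),('first',(300,300),.026),('ring',(201,233),.018)):
    sub=np.zeros_like(m); cv2.circle(sub,p,21,255,-1); 
    cs=cv2.findContours(m&sub,cv2.RETR_EXTERNAL,cv2.CHAIN_APPROX_NONE)[0]
    k=max(cs,key=cv2.contourArea); e=cv2.minEnclosingCircle(k); x,y,w,hh=cv2.boundingRect(k)
    print(n,np.round(e[0],1),round(e[1],1),(x,y,w,hh),ray(c,e[0],h).round(4))
cv2.imwrite('pics/c1.png',cv2.resize(im[215:345,185:475],None,fx=2.75,fy=2.75,interpolation=cv2.INTER_CUBIC))
E
```

```text
C [ 0.35660993 -0.18273755  1.04043376] [[0.091, -0.996, -0.002], [-0.972, -0.088, -0.219], [0.218, 0.022, -0.976]]
third [231.7 292.4] 13.6 (220, 280, 24, 25) [0.4437 0.004  0.066 ]
second [273.8 242.2] 14.3 (260, 228, 27, 28) [ 0.564  -0.0698  0.043 ]
first [299.9 299.1] 16.6 (284, 285, 33, 31) [ 0.4461 -0.1386  0.026 ]
ring [201.3 228.4] 16.4 (188, 212, 26, 33) [0.5861 0.1009 0.018 ]
```

View pics/c1.png

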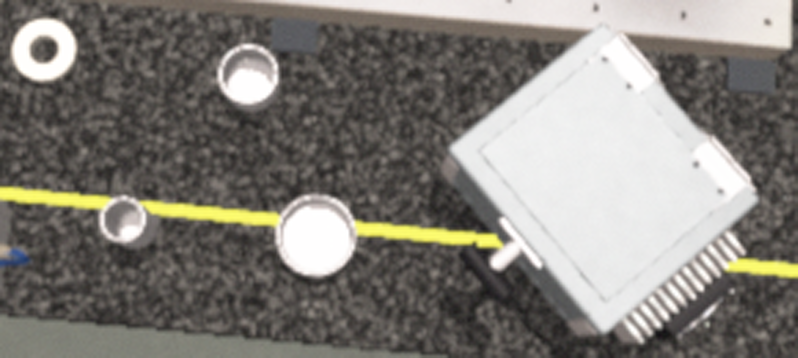

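The crop gives rim centres at image pixels (229.7,295) for third, (275.5,242) for second and (300,300) for first. It also shows the lid corners, and the black grip below the white stem at about (363,312). I'll work out the positions and the offsets for the first move.

Run:
```python
from h import *
c=cams.calibration('top')
f=lambda u,v:(185+u/2.75,215+v/2.75)
for n,p,h in(('third',f(123,220),.066),('second',f(249,74),.043),('first',f(316,234),.026)):print(n,ray(c,p,h).round(4))
k=[ray(c,f(*p),.123)[:2] for p in((450,152),(607,27),(755,200),(600,333))]
print(np.round(k,4).tolist(), np.mean(k,0).round(4)); 
hb=[f(490,268)]
for (a,b) in((0,1),(3,2)): d=k[b]-k[a]; print('x dir',np.linalg.norm(d).round(3),np.degrees(np.arctan2(d[1],d[0])).round(1))
for (a,b) in((3,0),(2,1)): d=k[b]-k[a]; print('y dir',np.linalg.norm(d).round(3),np.degrees(np.arctan2(d[1],d[0])).round(1))
print('handle',ray(c,hb[0],.1105).round(4))
print('thermo',ray(c,(255,190),.05).round(3),ray(c,(275,197),.05).round(3),'plate',ray(c,(275,226),.05).round(3),ray(c,(420,228),.05).round(3),ray(c,(140,200),.05).round(3))
print(tool(np.array([.565,-.071,.15])-ctrl.sense()['tool_pos']))
```

```text
third [0.4379 0.0073 0.066 ]
second [ 0.5649 -0.0736  0.043 ]
first [ 0.4441 -0.1389  0.026 ]
[[0.5036, -0.2344], [0.6078, -0.3437], [0.4886, -0.4561], [0.3846, -0.3494]] [ 0.4962 -0.3459]
x dir 0.151 -46.4
x dir 0.149 -45.7
y dir 0.165 44.0
y dir 0.164 43.3
handle [ 0.4238 -0.2702  0.1105]
thermo [ 0.678 -0.015  0.05 ] [ 0.666 -0.062  0.05 ] plate [ 0.599 -0.069  0.05 ] [ 0.623 -0.388  0.05 ] [0.632 0.238 0.05 ]
[-10.904 -10.201   1.626]
```

```bash
python3 -m inch '-.68 -.64 0 0;-.68 -.64 0 0;-.68 -.64 0 0;-.68 -.64 0 0;-.68 -.64 0 0;-.68 -.64 0 0;-.68 -.64 0 0;-.68 -.64 0 0' 85; python3 -m inch '-.68 -.64 0 0;-.68 -.64 0 0;-.68 -.64 0 0;-.68 -.64 0 0;-.68 -.64 0 0;-.68 -.64 0 0;0 0 0 -.14;0 0 0 -.14'
```

```text
time_s: 0.9
tool_pos: [0.4188, 0.2706, 0.2311]
eef_rot: [[-0.914, 0.406, -0.0], [0.406, 0.914, -0.0], [0.0, -0.0, -1.0]]
wrist_force: [0.3, 0.7, -0.0]
grip_width: 0.0855
grip_force: 0.0
time_s: 1.7
tool_pos: [0.5272, 0.0123, 0.2308]
eef_rot: [[-0.991, 0.136, -0.001], [0.136, 0.991, -0.0], [0.001, -0.001, -1.0]]
wrist_force: [-0.4, 0.6, -0.5]
grip_width: 0.085
grip_force: 0.0
```

```bash
python3 -m inch '0 0 0 -.14;-.5 -1 0 0;0 -.8 0 0;0 0 0 0'
python3 - <<'E'
from h import *
s=ctrl.sense(); c=cams.calibration('wrist'); im=cams.read_camera('wrist')[:,:,::-1]; cv2.imwrite('pics/w1.png',im)
np.save('w1.npy',{k:np.array(v) for k,v in c.items()},allow_pickle=True)
print(s['tool_pos'],proj(c,[[.565,-.0736,.043],[.444,-.139,.026],[.438,.007,.066],list(s['tool_pos'])]).round(0).tolist())
R=cv2.Rodrigues(np.array(c['rvec'],float))[0]; print(-R.T@np.array(c['tvec']).ravel(),R.round(2).tolist())
E
```

```text
time_s: 2.1
tool_pos: [0.549, -0.0775, 0.2311]
eef_rot: [[-1.0, 0.008, -0.001], [0.008, 1.0, -0.004], [0.001, -0.004, -1.0]]
wrist_force: [-0.4, -0.3, 0.7]
grip_width: 0.0852
grip_force: 0.0
[ 0.54903313 -0.07749087  0.23105692] [[330.0, 230.0], [245.0, 75.0], [447.0, 58.0], [324.0, 317.0]]
[ 0.47632691 -0.07627019  0.37339495] [[0.01, 1.0, -0.0], [0.96, -0.01, 0.29], [0.29, -0.01, -0.96]]
```

View pics/w1.png

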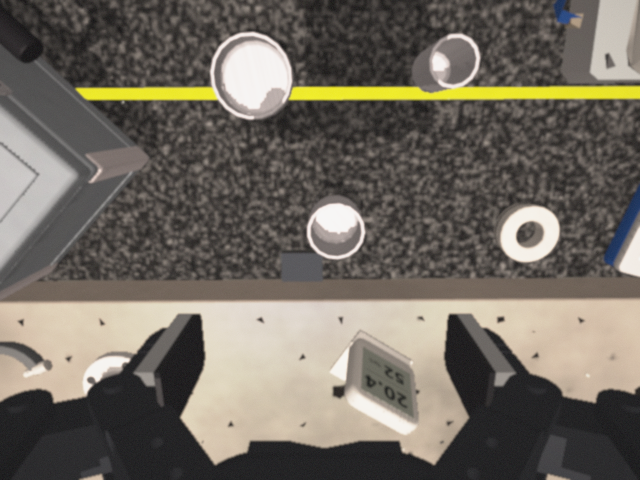

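The wrist view shows second's rim at (336,230), first's rim at (252,76), third's rim at about (460,61), and the end of the black handle at (30,45). The thermometer sits on the plate, well clear of the cup.

Run:
```python
from h import *
c=np.load('w1.npy',allow_pickle=True).item(); im=cv2.imread('pics/w1.png'); g=cv2.cvtColor(im,cv2.COLOR_BGR2GRAY)
for n,p,h,D in(('second',(336,230),.043,48),('first',(252,76),.026,64),('third',(460,61),.066,35)):
    d=np.linalg.norm(proj(c,[ray(c,p,h)+[0,D/2000,0]])[0]-p)
    r=int(d*1.35); x,y=p; pat=cv2.GaussianBlur(g,(3,3),0)[max(0,y-r):y+r,x-r:x+r]; ci=cv2.HoughCircles(cv2.resize(pat,None,fx=4,fy=4),cv2.HOUGH_GRADIENT,1,400,param1=120,param2=10,minRadius=int(4*(d-3)),maxRadius=int(4*(d+3)))
    q=ci[0,0]/4+[x-r,max(0,y-r),0] if ci is not None else None
    print(n,'exp r',round(d,1),np.round(q,1),ray(c,p,h).round(4),ray(c,q[:2],h).round(4) if q is not None else '')
```

```text
second exp r 29.0 [337.9 231.1  27.1] [ 0.5654 -0.0684  0.043 ] [ 0.5663 -0.0668  0.043 ]
first exp r 40.8 [249.9  72.4  40.2] [ 0.4447 -0.1339  0.026 ] [ 0.442  -0.1354  0.026 ]
third exp r 25.6 [451.4  58.6  28.4] [0.4399 0.0159 0.066 ] [0.4383 0.0099 0.066 ]
```

```bash
python3 -m inch '-.32 .16 0 0;0 0 .9 0;0 0 .9 0;0 0 .9 0;0 0 .7 0;0 0 .5 0;0 0 .2 0;0 0 0 0'
python3 - <<'E'
from h import *
s=ctrl.sense(); c=cams.calibration('wrist'); im=cams.read_camera('wrist')[:,:,::-1]; cv2.imwrite('pics/w2.png',im)
print(s['tool_pos'],proj(c,[[.565,-.069,.043],list(s['tool_pos'])]).round(0).tolist())
for v in range(150,420,20): print(v,ray(c,(325,v),.043).round(4)[:2],end=' ')
E
```

```text
time_s: 2.95
tool_pos: [0.5647, -0.0612, 0.0251]
eef_rot: [[-1.0, -0.003, -0.003], [-0.003, 1.0, 0.001], [0.003, 0.001, -1.0]]
wrist_force: [-0.3, -0.3, 0.9]
grip_width: 0.0853
grip_force: 0.0
[ 0.56469831 -0.06123728  0.02505247] [[301.0, 343.0], [324.0, 317.0]]
150 [ 0.5011 -0.0611] 170 [ 0.507  -0.0611] 190 [ 0.513 -0.061] 210 [ 0.5192 -0.061 ] 230 [ 0.5255 -0.061 ] 250 [ 0.5321 -0.0609] 270 [ 0.5388 -0.0609] 290 [ 0.5457 -0.0609] 310 [ 0.5529 -0.0609] 330 [ 0.5602 -0.0608] 350 [ 0.5678 -0.0608] 370 [ 0.5757 -0.0608] 390 [ 0.5838 -0.0607] 410 [ 0.5921 -0.0607]
```

View pics/w2.png

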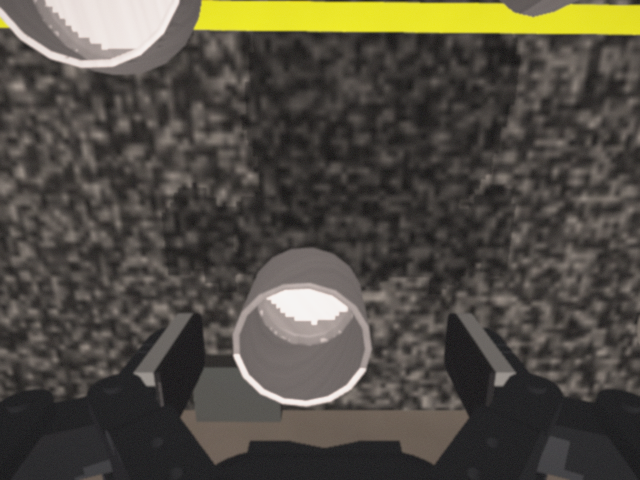

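Second's rim centre is at (302,344), which puts it at about (0.5655,-0.069). I'll centre in y and grip.

```bash
python3 -m inch '-.02 -.15 0.02 0;0 0 0 0;0 0 0 0;0 0 0 0;0 0 0 0;0 0 0 0;0 0 0 0' 40 ; python3 -m inch '0 0 -.3 0;0 0 -.8 0;0 0 -.9 0;0 0 0 0'
```

```text
time_s: 3.7
tool_pos: [0.5677, -0.0705, 0.0271]
eef_rot: [[-1.0, -0.002, 0.003], [-0.002, 1.0, -0.0], [-0.003, -0.0, -1.0]]
wrist_force: [-1.0, -1.2, 6.1]
grip_width: 0.0455
grip_force: 61.1
time_s: 4.1
tool_pos: [0.5712, -0.0704, 0.1324]
eef_rot: [[-1.0, -0.002, 0.013], [-0.002, 1.0, -0.0], [-0.013, -0.0, -1.0]]
wrist_force: [0.1, -0.5, -1.2]
grip_width: 0.0451
grip_force: 61.8
```

```bash
python3 -m inch '.83 -.43 0 0;.83 -.43 0 0;.83 -.42 0 0;0 0 0 0;0 0 0 0'
python3 - <<'E'
from h import *
s=ctrl.sense(); c=cams.calibration('wrist'); im=cams.read_camera('wrist')[:,:,::-1]; cv2.imwrite('pics/w3.png',im)
c['pos']=s['tool_pos']; np.save('w3.npy',c,allow_pickle=True)
print(s['tool_pos'],s['eef_rot'].round(3).tolist() if hasattr(s['eef_rot'],'round') else s['eef_rot'],proj(c,[[.4445,-.1345,.026],list(s['tool_pos'])]).round(0).tolist())
E
```

```text
time_s: 4.6
tool_pos: [0.4418, -0.1344, 0.126]
eef_rot: [[-1.0, -0.0, 0.001], [-0.0, 1.0, 0.0], [-0.001, 0.0, -1.0]]
wrist_force: [0.7, -0.0, -0.9]
grip_width: 0.0455
grip_force: 61.8
[ 0.4417586  -0.13440833  0.12596295] [[-1.0, -0.0, 0.001], [-0.0, 1.0, 0.0], [-0.001, 0.0, -1.0]] [[324.0, 246.0], [324.0, 317.0]]
```

View pics/w3.png

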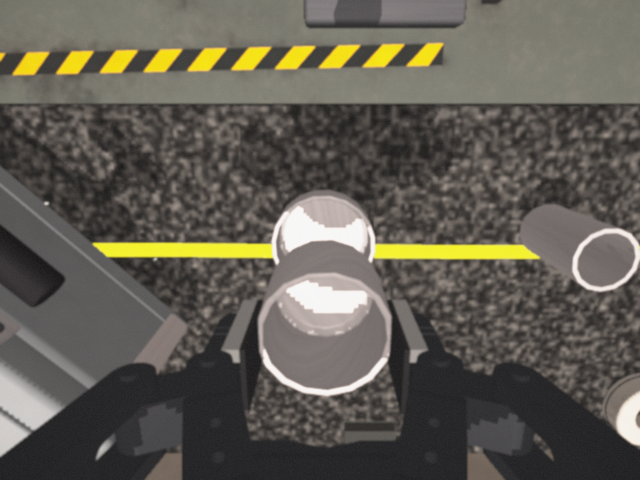

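The held cup's rim is centred at about (325,332). First's rim spans u 272–376 with its top edge at v≈193, and third's rim is at (606,260).

Run:
```python
from h import *
c=np.load('w3.npy',allow_pickle=True).item()
print('held',ray(c,(325,332),.142).round(4), 'third',ray(c,(606,260),.066).round(4))
a=np.linspace(0,2*np.pi,60)
P=lambda x,y,r,z:np.c_[x+r*np.cos(a),y+r*np.sin(a),0*a+z]
for n,x,y,r,z in(('first',.4445,-.1345,.032,.026),('held',*ray(c,(325,332),.142)[:2],.024,.142)):
    q=proj(c,P(x,y,r,z)); print(n,q.min(0).round(1),q.max(0).round(1))
```

```text
held [ 0.439 -0.134  0.142] third [0.4396 0.0116 0.066 ]
first [271.5 194.2] [375.9 293.8]
held [254.6 265.9] [395.4 392. ]
```

```bash
python3 -m inch '-.08 0 .3 0;0 0 .5 0;0 0 .4 0;0 0 .2 0;0 0 .2 0;0 0 0 0;0 0 0 0'; python3 -m inch '0 0 .06 0;0 0 .06 0;0 0 0 0;0 0 0 0'; python3 -m inch '0 0 .06 0;0 0 .06 0;0 0 0 0;0 0 0 0'
```

```text
time_s: 5.35
tool_pos: [0.447, -0.134, 0.0456]
eef_rot: [[-1.0, -0.002, 0.001], [-0.002, 1.0, -0.0], [-0.001, -0.0, -1.0]]
wrist_force: [-0.4, -0.4, -0.5]
grip_width: 0.0448
grip_force: 61.8
time_s: 5.75
tool_pos: [0.4464, -0.134, 0.0394]
eef_rot: [[-1.0, -0.002, 0.0], [-0.002, 1.0, 0.0], [-0.0, 0.0, -1.0]]
wrist_force: [0.3, -0.6, -1.5]
grip_width: 0.0453
grip_force: 61.8
time_s: 6.15
tool_pos: [0.4462, -0.134, 0.0331]
eef_rot: [[-1.0, -0.002, -0.0], [-0.002, 1.0, 0.0], [0.0, 0.0, -1.0]]
wrist_force: [-0.4, -0.8, -1.5]
grip_width: 0.0451
grip_force: 61.8
```

```bash
for i in 1; do python3 -m inch '0 0 .04 0;0 0 0 0;0 0 0 0'; done; python3 -m inch '0 0 .03 0;0 0 0 0;0 0 0 0'; python3 -m inch '0 0 .02 0;0 0 0 0;0 0 0 0'
```

```text
time_s: 6.45
tool_pos: [0.4463, -0.134, 0.0312]
eef_rot: [[-1.0, -0.002, -0.0], [-0.002, 1.0, 0.0], [0.0, 0.0, -1.0]]
wrist_force: [-0.5, -0.5, -1.2]
grip_width: 0.0452
grip_force: 61.8
time_s: 6.75
tool_pos: [0.4463, -0.134, 0.0297]
eef_rot: [[-1.0, -0.002, -0.0], [-0.002, 1.0, 0.0], [0.0, 0.0, -1.0]]
wrist_force: [0.1, -0.3, -0.5]
grip_width: 0.0453
grip_force: 61.8
time_s: 7.05
tool_pos: [0.4463, -0.134, 0.0296]
eef_rot: [[-1.0, -0.002, 0.0], [-0.002, 1.0, 0.001], [-0.0, 0.001, -1.0]]
wrist_force: [-2.0, 0.0, 8.6]
grip_width: 0.0452
grip_force: 62.9
```

Contact came at z=0.0296, exactly the seated height. I'll release, rise, and move to the third cup.

```bash
python3 -m inch '0 0 -.01 0;0 0 0 0;0 0 0 0;0 0 0 0;0 0 -.5 0;0 0 -.9 0;0 0 -.9 0;0 0 -.3 0' 85; python3 -m inch '0 .98 0 0;.04 .98 0 0;.05 .9 0 0;0 0 0 0;0 0 0 0'
python3 - <<'E'
from h import *
s=ctrl.sense(); c=cams.calibration('wrist'); im=cams.read_camera('wrist')[:,:,::-1]; cv2.imwrite('pics/w4.png',im)
c['pos']=s['tool_pos']; np.save('w4.npy',c,allow_pickle=True)
print(s['tool_pos'],proj(c,[[.4396,.0116,.066],[.4445,-.1345,.0455]]).round(0).tolist())
E
```

```text
time_s: 7.85
tool_pos: [0.4486, -0.1347, 0.1633]
eef_rot: [[-1.0, -0.002, 0.007], [-0.002, 1.0, -0.001], [-0.007, -0.001, -1.0]]
wrist_force: [1.2, -0.3, 0.0]
grip_width: 0.0851
grip_force: 0.0
time_s: 8.35
tool_pos: [0.4413, 0.0097, 0.1592]
eef_rot: [[-1.0, -0.005, -0.0], [-0.005, 1.0, -0.0], [0.0, -0.0, -1.0]]
wrist_force: [0.8, -0.7, -0.2]
grip_width: 0.0849
grip_force: 0.0
[0.44133212 0.00974562 0.15921507] [[327.0, 242.0], [100.0, 239.0]]
```

View pics/w4.png

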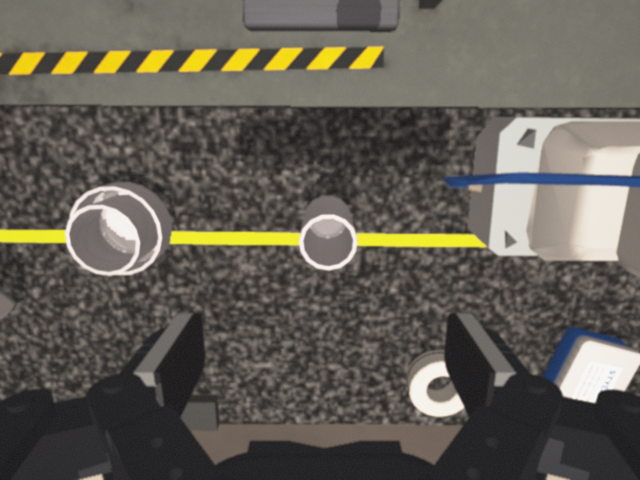

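Third's rim is at (328,241), as predicted. Second sits level inside first, with its rim centre at about (102,239). I'll narrow the fingers to 55 mm to stay clear of the white object on the right, then descend.

```bash
python3 -m inch '.03 .05 .4 0;0 0 .6 0;0 0 .6 0;0 0 .5 0;0 0 .22 0;0 0 0 0;0 0 0 0' 55; python3 -m inch '0 0 0 0;0 0 0 0;0 0 0 0;0 0 0 0;0 0 0 0' 25; python3 -m inch '0 0 -.3 0;0 0 -.9 0;0 0 -.9 0;0 0 0 0;0 0 0 0'
```

```text
time_s: 9.1
tool_pos: [0.4407, 0.0107, 0.0438]
eef_rot: [[-1.0, -0.001, 0.001], [-0.001, 1.0, -0.0], [-0.001, -0.0, -1.0]]
wrist_force: [0.4, 0.0, 0.3]
grip_width: 0.0547
grip_force: 0.0
time_s: 9.6
tool_pos: [0.4412, 0.0114, 0.0448]
eef_rot: [[-1.0, -0.002, 0.003], [-0.002, 1.0, 0.0], [-0.003, 0.0, -1.0]]
wrist_force: [-0.6, -0.7, 5.5]
grip_width: 0.0341
grip_force: 59.1
time_s: 10.1
tool_pos: [0.4406, 0.0117, 0.1497]
eef_rot: [[-1.0, -0.002, 0.004], [-0.002, 1.0, 0.001], [-0.004, 0.001, -1.0]]
wrist_force: [-0.4, 0.8, -1.7]
grip_width: 0.0335
grip_force: 60.1
```

```bash
python3 -m inch '-.03 -.97 0 0;-.03 -.97 0 0;-.03 -.97 0 0;0 0 0 0;0 0 0 0;0 0 0 0'
python3 - <<'E'
from h import *
s=ctrl.sense(); c=cams.calibration('wrist'); im=cams.read_camera('wrist')[:,:,::-1]; cv2.imwrite('pics/w5.png',im)
c['pos']=s['tool_pos']; np.save('w5.npy',c,allow_pickle=True)
c4=np.load('w4.npy',allow_pickle=True).item()
print('2nd from w4',ray(c4,(102,239.5),.0455).round(4))
print(s['tool_pos'],s['eef_rot'],s['wrist_force'])
a=np.linspace(0,2*np.pi,60)
for n,x,y,r,z in(('second',.4445,-.1345,.024,.0455),('held',s['tool_pos'][0]-.0015,s['tool_pos'][1],.0175,s['tool_pos'][2]+.021)):
    q=proj(c,np.c_[x+r*np.cos(a),y+r*np.sin(a),0*a+z]); print(n,q.min(0).round(1),q.max(0).round(1))
E
```

```text
time_s: 10.7
tool_pos: [0.444, -0.1327, 0.1472]
eef_rot: [[-1.0, -0.004, -0.003], [-0.004, 1.0, 0.001], [0.003, 0.001, -1.0]]
wrist_force: [-0.3, -0.1, -0.5]
grip_width: 0.0336
grip_force: 60.3
2nd from w4 [ 0.4448 -0.1335  0.0455]
[ 0.44401273 -0.13271458  0.14717757] [[-9.99989791e-01 -3.70240476e-03 -2.59054235e-03]
 [-3.70497990e-03  9.99992647e-01  9.89961369e-04]
 [ 2.58685806e-03  9.99549170e-04 -9.99996155e-01]] [-0.30670206 -0.05293795 -0.53590433]
second [281.9 203.7] [359.9 278.4]
held [270.8 293.8] [376.8 388. ]
```

View pics/w5.png

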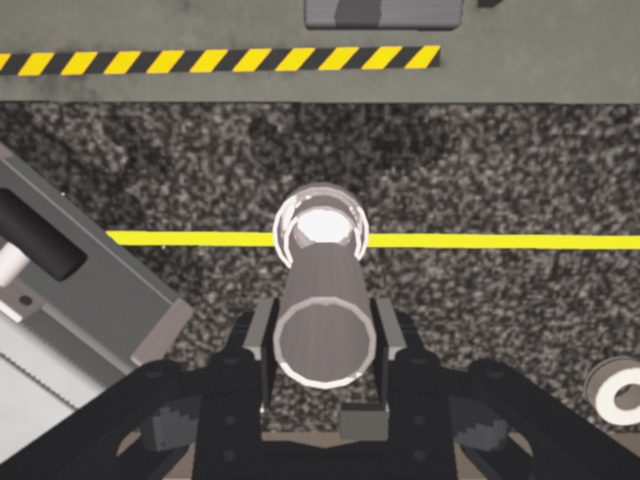

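The held rim spans u 274–375 and v 297–388, as predicted. The nest rims are around (321,240), and I'll check that column numerically.

Run:
```python
from h import *
g=cv2.imread('pics/w5.png',0); c=np.load('w5.npy',allow_pickle=True).item()
print('col',[(v,int(g[v,316:328].mean())) for v in range(180,214)])
print('row225',[(u,int(g[223:227,u].mean())) for u in list(range(268,298))+list(range(344,374))])
a=np.linspace(0,2*np.pi,60)
q=proj(c,np.c_[.4445+.032*np.cos(a),-.1345+.032*np.sin(a),0*a+.026]); print(q.min(0),q.max(0))
```

```text
col [(180, 55), (181, 68), (182, 95), (183, 113), (184, 118), (185, 120), (186, 136), (187, 168), (188, 188), (189, 184), (190, 175), (191, 177), (192, 183), (193, 183), (194, 173), (195, 150), (196, 130), (197, 122), (198, 122), (199, 123), (200, 123), (201, 123), (202, 123), (203, 122), (204, 123), (205, 137), (206, 167), (207, 190), (208, 196), (209, 210), (210, 235), (211, 246), (212, 247), (213, 247)]
row225 [(268, 106), (269, 114), (270, 118), (271, 118), (272, 132), (273, 181), (274, 233), (275, 245), (276, 244), (277, 220), (278, 158), (279, 126), (280, 139), (281, 162), (282, 195), (283, 228), (284, 241), (285, 245), (286, 245), (287, 240), (288, 230), (289, 235), (290, 244), (291, 245), (292, 237), (293, 211), (294, 187), (295, 171), (296, 168), (297, 197), (344, 247), (345, 246), (346, 246), (347, 245), (348, 240), (349, 229), (350, 216), (351, 204), (352, 190), (353, 183), (354, 173), (355, 159), (356, 162), (357, 192), (358, 216), (359, 221), (360, 222), (361, 203), (362, 161), (363, 166), (364, 219), (365, 243), (366, 245), (367, 231), (368, 166), (369, 92), (370, 68), (371, 80), (372, 90), (373, 96)]
[272.65326891 185.39244698] [369.50223203 278.74700726]
```

Run:
```python
from h import *
out=[];a=np.linspace(0,2*np.pi,90)
for n,(u0,v0) in(('w4',(55,170)),('w5',(260,170))):
    im=cv2.imread(f'pics/{n}.png'); c=np.load(n+'.npy',allow_pickle=True).item()
    k=cv2.resize(im[v0:v0+120,u0:u0+120],None,fx=3.3,fy=3.3,interpolation=cv2.INTER_CUBIC)
    for (r,z,col) in((.032,.026,(0,0,255)),(.024,.0455,(0,200,0))):
        q=(proj(c,np.c_[.4445+r*np.cos(a),-.1345+r*np.sin(a),0*a+z])-[u0-.5,v0-.5])*3.3
        cv2.polylines(k,[q.round().astype(int)],True,col,1)
    out.append(k)
cv2.imwrite('pics/cmp.png',np.hstack(out))
```

```text
(no output)
```

View pics/cmp.png

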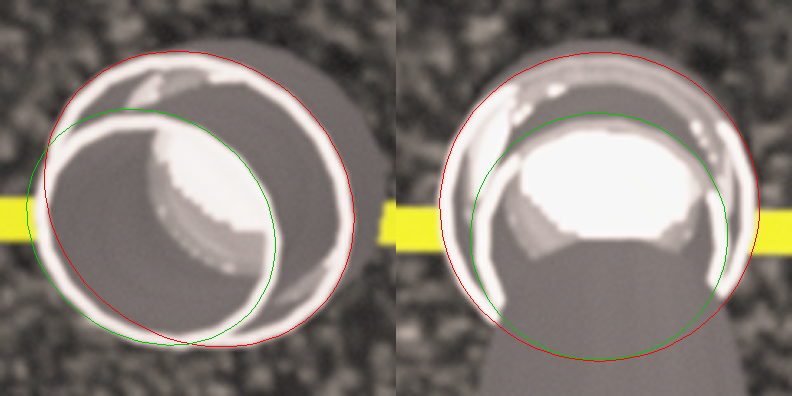

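The nest is good: second sits concentric in first. I'll shift slightly and lower third.

```bash
python3 -m inch '-.036 -.03 .3 0;0 0 .5 0;0 0 .2 0;0 0 .2 0;0 0 .2 0;0 0 .2 0;0 0 .1 0;0 0 0 0'; python3 -m inch '0 0 .06 0;0 0 .06 0;0 0 0 0;0 0 0 0'; python3 -m inch '0 0 .04 0;0 0 0 0;0 0 0 0'
```

```text
time_s: 11.55
tool_pos: [0.4463, -0.1354, 0.0627]
eef_rot: [[-1.0, -0.002, -0.001], [-0.002, 1.0, 0.0], [0.001, 0.0, -1.0]]
wrist_force: [0.3, -0.6, -1.6]
grip_width: 0.0334
grip_force: 60.3
time_s: 11.95
tool_pos: [0.4467, -0.1355, 0.0574]
eef_rot: [[-1.0, -0.002, 0.0], [-0.002, 1.0, 0.0], [-0.0, 0.0, -1.0]]
wrist_force: [-1.2, 0.1, -0.6]
grip_width: 0.0336
grip_force: 60.3
time_s: 12.25
tool_pos: [0.4466, -0.1355, 0.0553]
eef_rot: [[-1.0, -0.002, -0.0], [-0.002, 1.0, 0.0], [0.0, 0.0, -1.0]]
wrist_force: [0.4, 0.3, -1.3]
grip_width: 0.0337
grip_force: 60.3
```

```bash
python3 -m inch '0 0 .06 0;0 0 0 0;0 0 0 0';python3 -m inch '0 0 .03 0;0 0 0 0;0 0 0 0'; python3 -m inch '0 0 .03 0;0 0 0 0;0 0 0 0'
```

```text
time_s: 12.55
tool_pos: [0.4465, -0.1355, 0.0522]
eef_rot: [[-1.0, -0.002, -0.0], [-0.002, 1.0, 0.0], [0.0, 0.0, -1.0]]
wrist_force: [0.8, 0.2, -1.1]
grip_width: 0.0335
grip_force: 60.3
time_s: 12.85
tool_pos: [0.4466, -0.1355, 0.0507]
eef_rot: [[-1.0, -0.002, -0.0], [-0.002, 1.0, 0.0], [0.0, 0.0, -1.0]]
wrist_force: [-0.3, 0.1, -1.5]
grip_width: 0.0338
grip_force: 60.3
time_s: 13.15
tool_pos: [0.447, -0.1356, 0.0497]
eef_rot: [[-1.0, -0.002, 0.001], [-0.002, 1.0, 0.0], [-0.001, 0.0, -1.0]]
wrist_force: [-1.0, 0.4, 5.4]
grip_width: 0.0334
grip_force: 60.8
```

```bash
python3 -m inch '0 0 -.01 0;0 0 0 0;0 0 0 0;0 0 0 0;0 0 -.5 0;0 0 -.9 0;0 0 -.9 0;0 0 -.9 0' 85; python3 -m inch '.1 -.85 -.4 0;.2 -.9 -.2 0;.2 -.85 0 .13;0 0 0 .135;0 0 0 .135;0 0 0 .135;0 0 0 .135;0 0 0 .13'; python3 -m inch '0 0 0 0;0 0 0 0'
python3 - <<'E'
from h import *
s=ctrl.sense(); c=cams.calibration('wrist'); im=cams.read_camera('wrist')[:,:,::-1]; cv2.imwrite('pics/w6.png',im)
c['pos']=s['tool_pos']; np.save('w6.npy',c,allow_pickle=True)
p=s['tool_pos'];print(p,s['joints'])
hsv=cv2.cvtColor(im.copy(),cv2.COLOR_BGR2HSV); print(proj(c,[[.42,-.267,.1105],[.4445,-.1345,.071]]).round(0).tolist())
E
```

```text
time_s: 13.95
tool_pos: [0.4461, -0.1356, 0.2113]
eef_rot: [[-1.0, -0.002, -0.001], [-0.002, 1.0, 0.0], [0.001, 0.0, -1.0]]
wrist_force: [0.1, 0.9, -0.8]
grip_width: 0.085
grip_force: 0.0
time_s: 14.75
tool_pos: [0.4217, -0.2655, 0.2395]
eef_rot: [[-0.694, 0.72, -0.0], [0.72, 0.694, 0.0], [0.0, -0.0, -1.0]]
wrist_force: [0.8, -0.1, 0.6]
grip_width: 0.0852
grip_force: 0.0
time_s: 14.95
tool_pos: [0.4218, -0.2654, 0.2396]
eef_rot: [[-0.7, 0.714, -0.0], [0.714, 0.7, 0.0], [0.0, -0.0, -1.0]]
wrist_force: [-0.1, 0.1, -0.6]
grip_width: 0.0852
grip_force: 0.0
[ 0.42183481 -0.26541718  0.2396313 ] [ 0.02038466  0.17722565  0.52515434  1.95674526 -0.10308578  1.03380318
  1.3675269 ]
[[320.0, 230.0], [474.0, 111.0]]
```

View pics/w6.png

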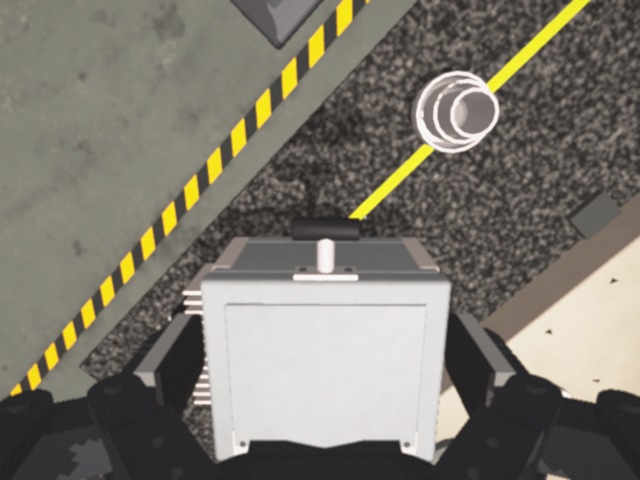

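The nest stands properly, with rims at about (470,110). The black grip is horizontal at (326,229), u 292–360, so it lines up with the finger closing axis.

Run:
```python
from h import *
c=np.load('w6.npy',allow_pickle=True).item(); g=cv2.imread('pics/w6.png',0)
m=cv2.inRange(g[205:250,280:372],0,45); cs=cv2.findContours(m,cv2.RETR_EXTERNAL,cv2.CHAIN_APPROX_NONE)[0]
k=max(cs,key=cv2.contourArea)+[280,205]; print(cv2.boundingRect(k),cv2.minAreaRect(k))
for uv in((326,229),(292,229),(360,229)): print(ray(c,uv,.1105).round(4))
p=ray(c,(326,229),.1105); d=p-c['pos']; d[2]=.1105-.019-c['pos'][2]; print('lens',tool(d))
# lid front edge bottom/back, check yaw
a,b=ray(c,(205,282),.123),ray(c,(447,280),.123); print(np.degrees(np.arctan2(*(b-a)[1::-1])), np.linalg.norm(b-a))
print(np.degrees(np.arctan2(ctrl.sense()['eef_rot'][1][1],ctrl.sense()['eef_rot'][0][1])))
```

```text
(292, 205, 69, 20) ((326.0497131347656, 214.5552520751953), (68.69439697265625, 17.81744384765625), 3.012787342071533)
[ 0.4227 -0.2638  0.1105]
[ 0.4063 -0.28    0.1105]
[ 0.4392 -0.2476  0.1105]
lens [0.01  0.035 2.963]
45.01739802534188 0.16285122286843642
44.42802890340407
```

```bash
python3 -m inch '.01 .035 .4 0;0 0 .6 0;0 0 .6 0;0 0 .6 0;0 0 .5 0;0 0 .32 0;0 0 0 0;0 0 0 0' 85; python3 -m inch '0 0 0 0;0 0 0 0;0 0 0 0;0 0 0 0;0 0 0 0;0 0 0 0' 38
python3 - <<'E'
import numpy as np
r=.1923;f=lambda t:np.array([-r*np.cos(np.radians(t+3.13)),r*np.sin(np.radians(t+3.13))])
for t in range(0,60,4): d=f(t+4)-f(t); print(t+4,(-d/.05).round(3))
E
```

```text
time_s: 15.8
tool_pos: [0.423, -0.2643, 0.089]
eef_rot: [[-0.699, 0.715, -0.0], [0.715, 0.699, -0.0], [-0.0, -0.0, -1.0]]
wrist_force: [0.3, -1.0, 0.7]
grip_width: 0.0852
grip_force: 0.0
time_s: 16.4
tool_pos: [0.4225, -0.2649, 0.0898]
eef_rot: [[-0.699, 0.716, 0.0], [0.716, 0.699, -0.001], [-0.001, -0.0, -1.0]]
wrist_force: [-2.7, -2.0, 6.2]
grip_width: 0.0448
grip_force: 61.2
4 [-0.024 -0.267]
8 [-0.043 -0.265]
12 [-0.061 -0.261]
16 [-0.079 -0.257]
20 [-0.097 -0.25 ]
24 [-0.114 -0.243]
28 [-0.131 -0.234]
32 [-0.147 -0.225]
36 [-0.162 -0.214]
40 [-0.177 -0.202]
44 [-0.19  -0.189]
48 [-0.203 -0.176]
52 [-0.215 -0.161]
56 [-0.225 -0.146]
60 [-0.235 -0.13 ]
```

```bash
python3 -m inch '-.01 -.133 0 0;-.014 -.134 0 0;-.02 -.133 0 0;-.023 -.132 0 0;0 0 0 0;0 0 0 0'
```

```text
time_s: 17.0
tool_pos: [0.4225, -0.2654, 0.0898]
eef_rot: [[-0.71, 0.704, 0.017], [0.704, 0.71, 0.023], [0.004, 0.028, -1.0]]
wrist_force: [33.3, 44.8, 1.3]
grip_width: 0.0446
grip_force: 61.8
```

I put the z shift in the y column. I'm reversing it right away.

```bash
python3 -m inch '.017 .133 0 0;.017 .133 0 0;.017 .133 0 0;.016 .133 0 0;0 0 0 0;0 0 0 0'; python3 -c "
from h import *
s=ctrl.sense();print(s['ft_torque'],s['joints'])"
```

```text
time_s: 17.6
tool_pos: [0.4228, -0.2652, 0.0894]
eef_rot: [[-0.699, 0.716, 0.001], [0.716, 0.699, -0.002], [-0.002, -0.0, -1.0]]
wrist_force: [-2.0, -2.9, 2.1]
grip_width: 0.0448
grip_force: 64.4
[ 0.50502326 -0.82393035  0.90787718] [ 0.10585757  0.39282642  0.45880326  2.10311649 -0.26561458  0.69841088
  1.51238828]
```

```bash
python3 -m inch '-.01 0 -.133 0;-.014 0 -.134 0;-.02 0 -.133 0;-.023 0 -.132 0;0 0 0 0;0 0 0 0'
```

```text
time_s: 18.2
tool_pos: [0.4247, -0.2672, 0.1149]
eef_rot: [[-0.697, 0.717, -0.0], [0.717, 0.697, -0.001], [-0.001, -0.001, -1.0]]
wrist_force: [2.6, -5.3, -6.6]
grip_width: 0.0446
grip_force: 63.0
```

```bash
python3 -m inch '-.03 0 -.131 0;-.031 0 -.13 0;-.039 0 -.129 0;-.04 0 -.128 0;-.048 0 -.125 0;-.049 0 -.125 0;-.057 0 -.122 0;-.057 0 -.121 0'; python3 -m inch '-.065 0 -.117 0;-.066 0 -.117 0;-.073 0 -.113 0;-.074 0 -.112 0;-.081 0 -.107 0;-.081 0 -.107 0;0 0 0 0'
python3 - <<'E'
import numpy as np
from h import *
s=ctrl.sense(); p=s['tool_pos']-np.array([.4228,-.2652,.0894]); bx=p[:2]@[.695,-.719]; print(bx,p[2],'pred36',[.1920-.1923*np.cos(np.radians(39.13)),.1923*np.sin(np.radians(39.13))-.0105])
E
```

```text
time_s: 19.0
tool_pos: [0.4362, -0.2791, 0.1657]
eef_rot: [[-0.698, 0.716, -0.003], [0.716, 0.698, 0.001], [0.002, -0.001, -1.0]]
wrist_force: [-1.2, -5.0, -8.2]
grip_width: 0.0448
grip_force: 62.4
time_s: 19.7
tool_pos: [0.4517, -0.2949, 0.1999]
eef_rot: [[-0.698, 0.716, -0.002], [0.716, 0.698, 0.001], [0.003, -0.001, -1.0]]
wrist_force: [-4.0, -4.2, -8.2]
grip_width: 0.0447
grip_force: 62.6
0.041409423413747135 0.11048362888929399 pred36 [np.float64(0.04282979788863131), np.float64(0.11085707973601462)]
```

```bash
python3 -m inch '-.088 0 -.101 0;-.089 0 -.101 0;-.095 0 -.095 0;-.095 0 -.094 0;-.101 0 -.088 0;-.102 0 -.088 0'; python3 -m inch '-.107 0 -.081 0;-.108 0 -.08 0;-.112 0 -.073 0;-.113 0 -.073 0;-.117 0 -.065 0;-.118 0 -.065 0;0 0 0 0;0 0 0 0'
python3 - <<'E'
import numpy as np
from h import *
s=ctrl.sense(); p=s['tool_pos']-np.array([.4228,-.2652,.0894]); bx=p[:2]@[.695,-.719]
print(bx,p[2],'angle',np.degrees(np.arctan2(p[2]+.0105,.192-bx))-3.13,np.hypot(p[2]+.0105,.192-bx))
E
```

```text
time_s: 20.3
tool_pos: [0.4707, -0.3146, 0.2274]
eef_rot: [[-0.698, 0.716, -0.005], [0.716, 0.698, 0.003], [0.005, -0.002, -1.0]]
wrist_force: [-5.2, -1.3, -8.9]
grip_width: 0.0449
grip_force: 62.3
time_s: 21.1
tool_pos: [0.4941, -0.3385, 0.2494]
eef_rot: [[-0.698, 0.716, -0.005], [0.716, 0.698, 0.003], [0.006, -0.001, -1.0]]
wrist_force: [-6.2, -1.2, -5.4]
grip_width: 0.0448
grip_force: 63.0
0.10224257030089942 0.15998406661289838 angle 59.10383480082378 0.19266866158008197
```

```bash
python3 -m inch '-.05 0 -.025 0;0 0 0 0;0 0 0 0;0 0 0 0;0 0 0 0;0 0 0 0'
python3 - <<'E'
import numpy as np
from h import *
s=ctrl.sense(); p=s['tool_pos']-np.array([.4228,-.2652,.0894]); bx=p[:2]@[.695,-.719]
print(s['joint_vel'],'angle',np.degrees(np.arctan2(p[2]+.0105,.192-bx))-3.13,np.hypot(p[2]+.0105,.192-bx))
# independent check: black bar in top view vs expected pixel
c=cams.calibration('top'); im=cams.read_camera('top'); cv2.imwrite('pics/t2.png',im[:,:,::-1])
g=cv2.imread('pics/t2.png',0); g0=cv2.imread('pics/top0.png',0)
# lid region change and nest bright blob
a=np.linspace(0,2*np.pi,90)
for n,r,z in(('first',.032,.026),('third',.0175,.071)):
    q=proj(c,np.c_[.4445+(r-.001)*np.cos(a),-.1345+(r-.001)*np.sin(a),0*a+z]).round().astype(int); print(n,g[q[:,1],q[:,0]].mean())
for n,(u,v),w in(('ring',(201,233),16),('flange',(367,187),18),('thermo',(265,183),20)):
    print(n,cv2.absdiff(g,g0)[v-w:v+w,u-w:u+w].mean())
E
```

```text
time_s: 21.7
tool_pos: [0.4957, -0.3401, 0.2505]
eef_rot: [[-0.698, 0.716, -0.006], [0.716, 0.698, 0.004], [0.006, -0.002, -1.0]]
wrist_force: [-6.6, -1.2, -5.8]
grip_width: 0.045
grip_force: 62.8
[ 0.00228224 -0.0007158   0.00059863 -0.00132161 -0.00105031  0.00093935
 -0.00120157] angle 59.852411142309556 0.19267304832561566
first 186.32222222222222
third 211.86666666666667
ring 2.7744140625
flange 3.058641975308642
thermo 4.269375
```

The lid is at 59.9°, held and steady. The nest is where it should be and the bystanders haven't moved.

```bash
python3 -c "
from rig import ctrl
print(ctrl.hand_in())"
```

```text
the job is handed in; nothing more can be done
None
```

The three cups are nested upright and seated, and the gripper is holding the lid by its T-handle at about 60° (59.9° worked out from the arm's position); the thermometer, ring gauge and flange weren't moved. While gripping the handle I once typed a move along the wrong axis, which put about 56 N on the wrist before I reversed it; the job was handed in at about 22 s.

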